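Shut the filled row of the weekly pill organiser

TASK

The morning row of the weekly pill organiser (the one with tablets in it, nearer the worktop's front edge) is filled: shut its seven lids by running the closed fingertips lightly along that row from the hinged end, so that they go down one after another and lie flush. The other row is still empty and waits to be filled, so leave its lids standing open. Do not pick the organiser up, lean hard on it or shove it from its place, and leave the glass and the blister strip alone.

Things in the scene. Friction and masses are not known exactly. Their poses are not given: they have to be found in the camera images.
- pillbox: The weekly pill organiser: loose white plastic box, 214 mm long (its x), 84 wide (its y), 28 high, about 0.65 kg, on rubber feet. Origin: centre of its underside, z up. Two rows of seven lidded wells run along its x: the filled row (tablets in its wells) at y = -21, nearer the worktop's front edge, and the empty row at y = +21. Wells are centred at x = -78, -52, -26, 0, 26, 52, 78.
- row_start (a point): point on the centre line of the filled row, level with its shut lids (28 mm up), at the hinge of lid 1 (box x = -91, y = -21). A solid block 16 mm long, equally high, lies before it and ends the box. Fingertips going from here along the row (+x), just above the height of the shut lids, meet the back of each open lid and fold it down
- row_end (a point): point on the centre line of the filled row, level with its shut lids (28 mm up), just past the end of lid 7 (box x = +91, y = -21); a block 16 mm long, equally high, lies past it and ends the box
- lid1 (a joint): angle of lid 1 of the filled row (rad), at the -x end. Frosted lid 23.5 mm long (along x; one every 26), 40 wide, 3 thick, hinged along its -x edge 26.5 above the box's underside, leaning open with its free edge towards +x. 0 shut and flush, 1.57 upright; starts at 0.45 to 1.45. Friction hinge, about 0.0025 N m: it stays where it is left, no spring or latch
- lid2 (a joint): angle of lid 2 of the filled row (rad), counted from the -x end, like lid 1 in every way
- lid3 (a joint): angle of lid 3 of the filled row (rad), counted from the -x end, like lid 1 in every way
- lid4 (a joint): angle of lid 4 of the filled row (rad), counted from the -x end, like lid 1 in every way
- lid5 (a joint): angle of lid 5 of the filled row (rad), counted from the -x end, like lid 1 in every way
- lid6 (a joint): angle of lid 6 of the filled row (rad), counted from the -x end, like lid 1 in every way
- lid7 (a joint): angle of lid 7 of the filled row (rad), counted from the -x end, like lid 1 in every way
- spare1 (a joint): angle of the lid of the empty row beside lid 1 (rad), same lid and hinge; starts at 0.8 to 1.45; 2 mm of gap lie between the rows' lids
- spare2 (a joint): angle of the lid of the empty row beside lid 2 (rad), same lid and hinge; starts at 0.8 to 1.45; 2 mm of gap lie between the rows' lids
- spare3 (a joint): angle of the lid of the empty row beside lid 3 (rad), same lid and hinge; starts at 0.8 to 1.45; 2 mm of gap lie between the rows' lids
- spare4 (a joint): angle of the lid of the empty row beside lid 4 (rad), same lid and hinge; starts at 0.8 to 1.45; 2 mm of gap lie between the rows' lids
- spare5 (a joint): angle of the lid of the empty row beside lid 5 (rad), same lid and hinge; starts at 0.8 to 1.45; 2 mm of gap lie between the rows' lids
- spare6 (a joint): angle of the lid of the empty row beside lid 6 (rad), same lid and hinge; starts at 0.8 to 1.45; 2 mm of gap lie between the rows' lids
- spare7 (a joint): angle of the lid of the empty row beside lid 7 (rad), same lid and hinge; starts at 0.8 to 1.45; 2 mm of gap lie between the rows' lids
- blister: bystander: silver blister strip of tablets, 42 x 95 x 5, loose, flat beside the box. Origin: centre of its underside
- glass: bystander: small empty clear drinking glass, 49 across, 62 high, loose, upright beside the empty row. Origin: centre of its underside

How it is judged:
By the outcome, as a careful person would: the job done as asked, in the order asked, and still so for the second after the job is handed in, with the robot touching nothing.
It also fails if it takes over 38 s, if anything falls off the work surface, if the arm or the gripper's body presses on something with over 40 N, if the wrist force passes 120 N, or if a joint passes its speed limit or range.

ROBOT

A 6-joint arm with a two-finger parallel gripper is mounted at the origin on a cart in front of the work surface, level with it; the furniture and walls round the work are solid. World frame = base frame: x ahead of the robot, y to its left, z up, the work surface at z = 0. Lengths are in m, angles in rad, forces in N, time in s.
With the tool pointing down it reaches from about 0.35 to 0.975 m from the base axis. Payload 4.9 kg.
Tool frame: the origin (TCP) lies midway between the tips of the shut fingers; the grasp point (between the pads) lies 19 mm behind it; z points along the fingers, y is the line along which they close (so a half turn about z gives the same grasp; the last joint's range is limited). The gripper opens to 85 mm and grips with 20 to 120 N. Pads are 22 mm wide; open, the fingers measure 114 mm over their backs; the gripper's body (76 mm by 85 mm) begins 54 mm behind the grasp point. The pads swing forward as they close: fully open they stand 13 mm farther back than shut.
Start: joints at [1.094, 0.053, 1.613, -0, 1.476, -0.119], TCP at [0.219, 0.585, 0.197] pointing down, gripper open.
Joint ranges: [-3.01, 3.01], [-1.01, 2.22], [0.06, 2.58], [-1.02, 4.17], [0.09, 2.62], [-3.14, 3.14]. Speed limits (rad/s): [2.57, 2.57, 3.14, 3.14, 3.14, 3.14].

INTERFACE

Orientations are given as a rotation vector (axis times angle).
In Python, from station import ctrl, optics, job gives the robot as it stands.
- The arm moves only by the shell command python3 -m jog 'ROWS' [OPENING] [FORCE]. ROWS is JSON, a list of rows, each a list of 2 entries, a list of its own where there are three numbers: the shift along the tool's x, y, z in m, then the turn, a rotation vector about the tool's x, y, z in rad. A call has 1 to 5 rows; each row is the pose to reach, as a shift and turn from the pose commanded when the call began, along the tool's axes at that moment; what a row does not reach only later rows make up. A row lasts 1/10 s, in which the tool goes at most 50 mm and 8.59 degrees, less where a joint would pass 70% of its speed; a pose out of reach is approached as far as the arm can. A call with a gripper value outside its range is refused whole. OPENING is the opening, from 0 (shut) to 1 (fully open), set as the call begins (- or left out, the last holds). The fingers move at their own pace and stop on an object; FORCE is the grip in N (left out, the last holds). Time passes only in rows, so rows that repeat a pose let the fingers close. It gives the time, the measured TCP pose, the force, the opening and the grip force at its end, in the units of the state.
- ctrl.get_obs(): the state, without advancing time (a new reading comes with each control period).
- optics.get_image(name): name is "side" or "top" or "wrist"; returns a dict with "image" (384x512x3 uint8, blue, green, red), "fx", "fy", "cx", "cy" (pixels), "rvec" (rotation vector, rad) and "tvec" (3), from world to camera coordinates, as OpenCV has them; the wrist camera has in their place "mount" (4x4, takes a point from camera to tool coordinates, whose origin is the TCP and whose axes are the flange's). Camera axes: x right, y down, z forward; pixel columns grow to the right and rows downward; lengths in m; the calibration is good to about 2 mm. A picture is of the moment at which its call begins: read the wrist's pose just before it. There is no depth.
- job.finish_job(): hands the job in; it is judged then, once.
The state is a dict: "t": time; "q": joint angles; "dq": joint speeds; "effort": joint torques, N m; "tool_pos": TCP position; "tool_rot": TCP orientation; "contact_force": force on the tool from outside, world axes, zero at the start; "wrist_torque": the same for the moment, N m; "opening": finger opening in m; "grip_force": force on a finger pad.
Only numpy, scipy, OpenCV 4.12 (cv2) and the standard library are available. Lean on these libraries where they do the work, as an engineer would, in place of code of your own. Each camera call takes 0.05 s, during which the arm holds its last target. There are 200 camera calls.

## Working session

There is one attempt and no reset: what is moved stays moved. The work goes in short steps, Python scripts to look and compute and a shell command to move; the robot and the scene stay as the last step left them, time stands still between calls to the robot, and variables do not carry over. Pictures are saved under pics/ and viewed, at most 10 in all, crops included, and the job is handed in when it is done.

```bash
ls; mkdir -p pics; python3 - <<'E'
from station import ctrl, optics, job
import cv2, numpy as np
o=ctrl.get_obs(); print(o)
ims=[]
for n in("top","side"):
    d=optics.get_image(n); cv2.imwrite(f"pics/{n}0.png",d["image"]); print(n,{k:np.round(v,4).tolist() for k,v in d.items() if k!="image"})
    np.savez(f"pics/{n}0.npz",**d)
E
```

```text
pics
{'t': 0.0, 'q': array([ 1.09399374e+00,  5.33754345e-02,  1.61431404e+00,  1.41241696e-05,
        1.47602627e+00, -1.18986508e-01]), 'dq': array([ 0.00017797,  0.00086786, -0.0012197 ,  0.00091024,  0.00066126,
        0.00024244]), 'effort': array([-1.38542393e-03, -3.93684590e+01, -3.70170772e+01, -2.30671694e-04,
        7.24281606e-03,  1.07522806e-05]), 'tool_pos': array([0.21855229, 0.58478331, 0.19563963]), 'tool_rot': array([-0.55895111, -3.09082005,  0.00318094]), 'contact_force': array([ 0.41379821, -0.44053347,  0.72548067]), 'wrist_torque': array([-0.03478414, -0.02633146,  0.03716721]), 'grip_force': 0.0, 'opening': 0.08519764931840604}
top {'fx': 383.9082, 'fy': 383.9082, 'cx': 252.0803, 'cy': 193.0996, 'rvec': [2.1511, -2.1368, 0.1784], 'tvec': [-0.2153, 0.6044, 0.7872]}
side {'fx': 435.8465, 'fy': 435.8465, 'cx': 255.0757, 'cy': 198.199, 'rvec': [0.4487, -2.4132, 1.615], 'tvec': [0.5212, 0.2137, 0.4738]}
```

View pics/top0.png

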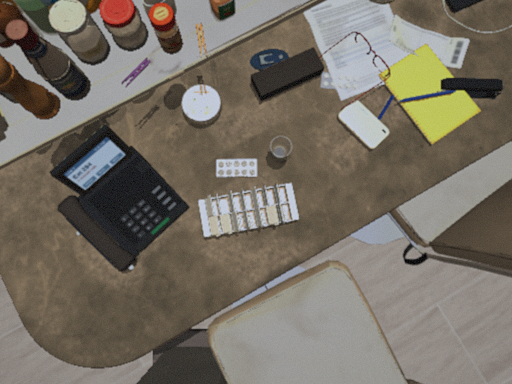

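View pics/side0.png

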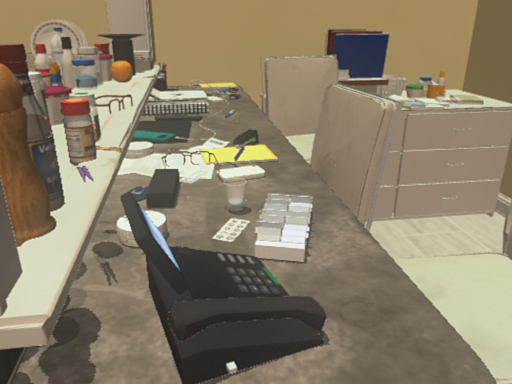

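The top view shows the box at about (200–298, 183–237), the blister at (237,168) and the glass at (281,148). The side view shows the box at about (256–313, 195–260). I'll zoom in on both.

```bash
cat > h.py <<'E'
import cv2, numpy as np
from station import ctrl, optics
from scipy.spatial.transform import Rotation as R
def ray(d,u,v):
    Rm=cv2.Rodrigues(np.array(d["rvec"],float))[0]; t=np.array(d["tvec"],float).ravel()
    return -Rm.T@t, Rm.T@np.array([(u-d["cx"])/d["fx"],(v-d["cy"])/d["fy"],1.])
def plane(d,u,v,z):
    c,r=ray(d,u,v); return c+r*(z-c[2])/r[2]
def proj(d,P):
    return cv2.projectPoints(np.array(P,float).reshape(-1,1,3),np.array(d["rvec"],float),np.array(d["tvec"],float),np.array([[d["fx"],0,d["cx"]],[0,d["fy"],d["cy"]],[0,0,1.]]),None)[0].reshape(-1,2)
E
python3 - <<'E'
from h import *
t=dict(np.load("pics/top0.npz")); s=dict(np.load("pics/side0.npz"))
print("cams",ray(t,0,0)[0],ray(s,0,0)[0])
a=cv2.resize(t["image"][175:245,190:310],None,fx=6,fy=6,interpolation=cv2.INTER_CUBIC)
b=cv2.resize(s["image"][185:267,245:325],None,fx=7,fy=7,interpolation=cv2.INTER_CUBIC)
cv2.imwrite("pics/tc.png",a);cv2.imwrite("pics/sc.png",b)
for uv in[(200,237),(298,222),(298,183),(200,199),(237,168),(281,148)]: print(uv,plane(t,*uv,0.02).round(3))
E
```

```text
cams [ 0.4753071  -0.20403857  0.87401866] [0.35836693 0.5199831  0.37815063]
(200, 237) [ 0.511 -0.097  0.02 ]
(298, 222) [ 0.546 -0.314  0.02 ]
(298, 183) [ 0.634 -0.315  0.02 ]
(200, 199) [ 0.596 -0.095  0.02 ]
(237, 168) [ 0.668 -0.177  0.02 ]
(281, 148) [ 0.716 -0.277  0.02 ]
```

View pics/tc.png

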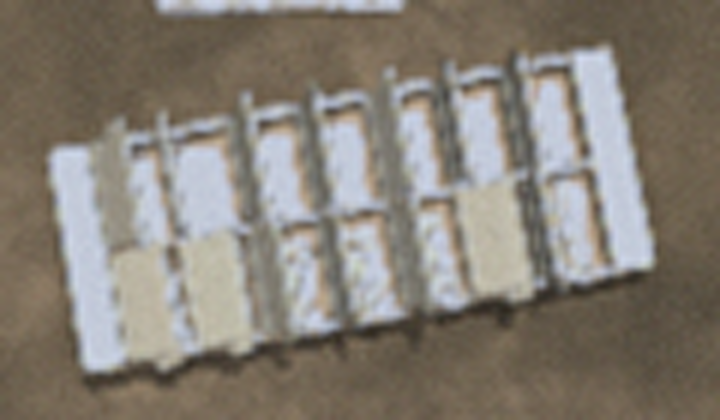

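View pics/sc.png

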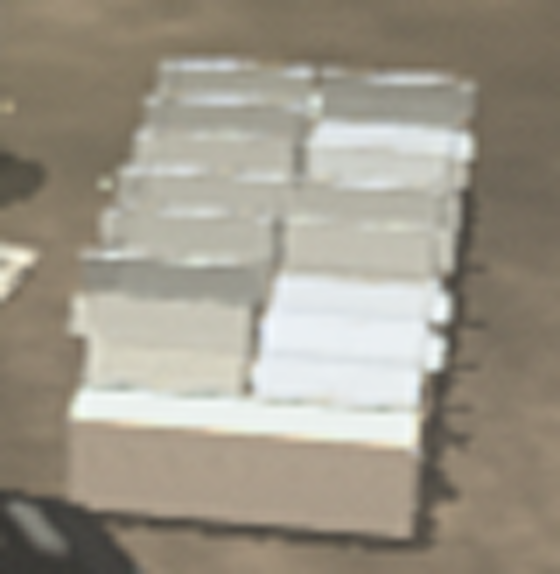

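The crops show the filled row as the lower row in the top view, with its hinge end at image left (world +y). The top-face corners are near crop pixels (52,150), (612,48), (652,268) and (88,372). In the side view the near upper edge runs (70,420)–(418,445). Lids 1, 2 and 6 are lying low.

```bash
python3 - <<'E'
from h import *
from scipy.optimize import least_squares
t=dict(np.load("pics/top0.npz")); s=dict(np.load("pics/side0.npz"))
f=lambda p,k,o:((p[0]+.5)/k-.5+o[0],(p[1]+.5)/k-.5+o[1])
T=[((52,150),(-107,42,28)),((612,48),(107,42,28)),((652,266),(107,-42,28)),((86,370),(-107,-42,28))]
S=[((70,420),(-107,42,28)),((418,445),(-107,-42,28)),((72,515),(-107,42,0)),((415,538),(-107,-42,0))]
W=[];B=[]
for p,b in T: W.append(plane(t,*f(p,6,(190,175)),b[2]/1e3));B.append(b)
for p,b in S: W.append(plane(s,*f(p,7,(245,185)),b[2]/1e3));B.append(b)
W=np.array(W);B=np.array(B)/1e3
print(W.round(4)); print([np.linalg.norm(W[i]-W[(i+1)%4]).round(4) for i in range(4)])
def tr(p,B):
    c,s_=np.cos(p[2]),np.sin(p[2]); return np.c_[p[0]+c*B[:,0]-s_*B[:,1],p[1]+s_*B[:,0]+c*B[:,1]]
for n,i in(("all",range(8)),("top",range(4))):
    i=list(i); r=least_squares(lambda p:(tr(p,B[i])-W[i,:2]).ravel(),[.57,-.205,-1.4])
    print(n,r.x.round(4),np.degrees(r.x[2]).round(2)); print((tr(r.x,B)-W[:,:2]).round(4).tolist())
    print("start,end",tr(r.x,np.array([[-.091,-.021],[.091,-.021]])).round(4))
o=ctrl.get_obs();print(R.from_rotvec(o["tool_rot"]).as_matrix().round(3))
E
```

```text
[[ 0.5936 -0.0919  0.028 ]
 [ 0.6337 -0.2999  0.028 ]
 [ 0.5521 -0.3139  0.028 ]
 [ 0.5127 -0.1066  0.028 ]
 [ 0.5909 -0.0818  0.028 ]
 [ 0.51   -0.0998  0.028 ]
 [ 0.5916 -0.085   0.    ]
 [ 0.5108 -0.1045  0.    ]]
[np.float64(0.2118), np.float64(0.0827), np.float64(0.211), np.float64(0.0823)]
all [ 0.5722 -0.2004 -1.377 ] -78.89
[[-0.0008, 0.0046], [0.0004, 0.0026], [-0.0005, 0.0004], [-0.0023, 0.0031], [0.0019, -0.0056], [0.0004, -0.0037], [0.0012, -0.0023], [-0.0004, 0.001]]
start,end [[ 0.5341 -0.1152]
 [ 0.5691 -0.2938]]
top [ 0.573  -0.2031 -1.3838] -79.28
[[0.0008, 0.0018], [0.0005, -0.0005], [-0.0005, -0.0022], [-0.0008, 0.0008], [0.0035, -0.0084], [0.0019, -0.006], [0.0028, -0.0051], [0.0011, -0.0012]]
start,end [[ 0.5355 -0.1176]
 [ 0.5693 -0.2964]]
[[-0.937  0.35  -0.001]
 [ 0.35   0.937 -0.002]
 [ 0.    -0.002 -1.   ]]
```

The fit agrees with the given size to about 2 mm, at centre (0.5725, -0.202) and yaw -79.2°. Next I work out the approach shift.

```bash
cat >> h.py <<'E'
BOX=np.array([.5725,-.202]);YAW=np.radians(-79.2)
bx=np.array([np.cos(YAW),np.sin(YAW)]);by=np.array([-bx[1],bx[0]])
def goal(x,y,z): return np.r_[BOX+bx*x+by*y,z]
def go(x,y,z):
    o=ctrl.get_obs();M=R.from_rotvec(o["tool_rot"]);tgt=R.from_matrix(np.c_[np.r_[-by,0],np.r_[-bx,0],[0,0,-1]])
    p=o["tool_pos"]; d=p[:2]-BOX
    print("t",o["t"].__round__(2),"box xyz mm",(np.r_[d@bx,d@by,p[2]]*1e3).round(1),"F",o["contact_force"].round(2),"open",round(o["opening"],4))
    print("shift",M.inv().apply(goal(x,y,z)-p).round(4),"turn",(M.inv()*tgt).as_rotvec().round(4))
E
python3 -c "
from h import *
go(-.110,-.023,.196)"
```

```text
t 0.1 box xyz mm [-839.2 -200.2  195.8] F [ 0.57 -0.5  -0.48] open 0.0854
shift [-0.5303 -0.531   0.0007] turn [-0.0018 -0.0007 -0.5463]
```

```bash
python3 -m jog '[[[-0.035,-0.035,0],[0,0,0]],[[-0.07,-0.07,0],[0,0,0]],[[-0.105,-0.105,0],[0,0,0]],[[-0.14,-0.14,0],[0,0,0]],[[-0.175,-0.175,0],[0,0,0]]]' 0 20
python3 -m jog '[[[-0.035,-0.035,0],[0,0,0]],[[-0.07,-0.07,0],[0,0,0]],[[-0.105,-0.105,0],[0,0,0]],[[-0.14,-0.14,0],[0,0,0]],[[-0.175,-0.175,0],[0,0,0]]]'
python3 -c "
from h import *
go(-.110,-.023,.15)"
```

```text
t: 0.6
tool_pos: [0.3216, 0.3583, 0.1963]
tool_rot: [-0.558, -3.091, 0.001]
contact_force: [1.1, -0.0, -0.8]
opening: 0.0121
grip_force: 0.0
t: 1.1
tool_pos: [0.4243, 0.1331, 0.1966]
tool_rot: [0.559, 3.091, 0.0]
contact_force: [1.6, 1.6, -0.6]
opening: 0.0004
grip_force: 0.0
t 1.1 box xyz mm [-356.9  -82.8  196.6] F [ 1.57  1.65 -0.61] open 0.0004
shift [-0.1794 -0.1799  0.0466] turn [ 2.000e-04  2.000e-04 -5.462e-01]
```

```bash
python3 -m jog '[[[-0.034,-0.034,0.007],[0,0,-0.11]],[[-0.068,-0.068,0.014],[0,0,-0.22]],[[-0.102,-0.102,0.021],[0,0,-0.33]],[[-0.136,-0.136,0.03],[0,0,-0.44]],[[-0.17,-0.17,0.04],[0,0,-0.546]]]'
python3 -m jog '[[[0,0,0],[0,0,0]],[[0,0,0],[0,0,0]],[[0,0,0],[0,0,0]],[[0,0,0],[0,0,0]]]'
python3 - <<'E'
from h import *
go(-.110,-.023,.06)
t=optics.get_image("top"); cv2.imwrite("pics/top1.png",cv2.resize(t["image"][130:250,170:320],None,fx=5,fy=5,interpolation=cv2.INTER_CUBIC))
w=optics.get_image("wrist"); cv2.imwrite("pics/w1.png",w["image"]); print(w["mount"].round(3),w["fx"],w["cx"],w["cy"])
np.savez("pics/w1.npz",**w)
E
```

```text
t: 1.6
tool_pos: [0.5242, -0.0858, 0.1564]
tool_rot: [-0.301, 3.127, 0.0]
contact_force: [0.5, 1.0, 0.3]
opening: -0.0001
grip_force: 0.0
t: 2.0
tool_pos: [0.5237, -0.0827, 0.1573]
tool_rot: [-0.297, 3.127, -0.0]
contact_force: [0.1, -0.1, 0.3]
opening: -0.0003
grip_force: 0.0
t 2.0 box xyz mm [-126.4  -25.6  157.3] F [ 0.11 -0.09  0.27] open -0.0003
shift [-0.0025 -0.0164  0.0973] turn [-0.0002  0.0007  0.0011]
[[-0.    -0.965 -0.264  0.067]
 [ 1.     0.    -0.    -0.001]
 [ 0.    -0.264  0.965 -0.177]
 [ 0.     0.     0.     1.   ]] 276.49239820916625 252.65976137941158 188.4420532254753
```

View pics/w1.png

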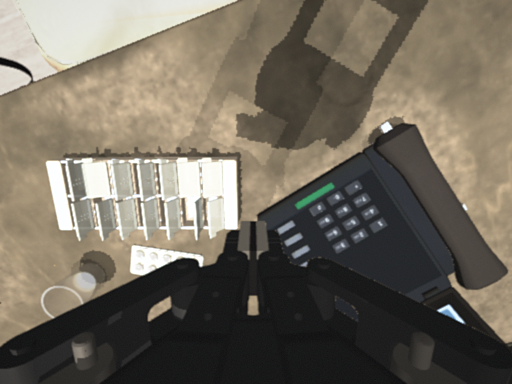

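The wrist view shows the box axis-aligned with the tool, with corners near (50,161), (238,157), (240,229) and (57,230). The fingertips are at about (253,225), just short of the start block. I'll check these corners against the pose.

```bash
python3 - <<'E'
from h import *
w=dict(np.load("pics/w1.npz")); o=ctrl.get_obs()
M=R.from_rotvec(o["tool_rot"]).as_matrix()
def wp(u,v,z):
    r=w["mount"][:3,:3]@[(u-w["cx"])/w["fx"],(v-w["cy"])/w["fy"],1]; c=M@w["mount"][:3,3]+o["tool_pos"]; r=M@r
    P=c+r*(z-c[2])/r[2]; d=P[:2]-BOX; return np.r_[d@bx,d@by]*1e3
for uv in[(50,161),(223,162),(240,162),(240,229),(57,230)]: print(uv,wp(*uv,.028).round(1))
c=w["image"][140:250,35:265]; cv2.imwrite("pics/w1c.png",cv2.resize(c,None,fx=3.4,fy=3.4,interpolation=cv2.INTER_CUBIC))
E
```

```text
(50, 161) [102.3 -40.5]
(223, 162) [-91.6 -39.7]
(240, 162) [-110.7  -39.7]
(240, 229) [-109.8   41.5]
(57, 230) [110.   43.1]
```

View pics/w1c.png

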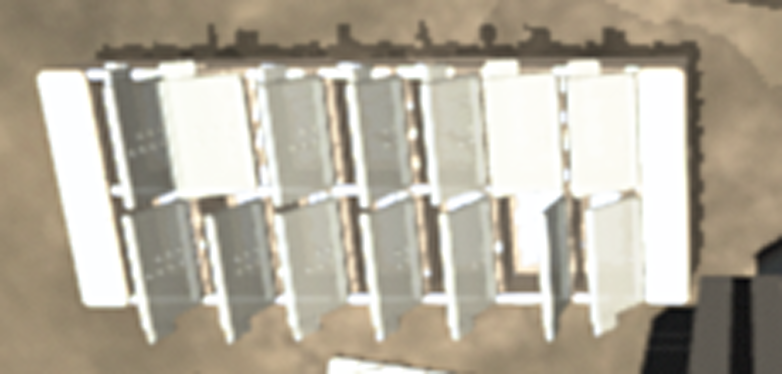

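The refined edges give box x = -107 and y = ±42, so the pose is confirmed. Descend over the start block.

```bash
python3 -m jog '[[[-0.0025,-0.018,0.035],[0,0,0]],[[-0.0025,-0.018,0.08],[0,0,0]],[[-0.0025,-0.018,0.117],[0,0,0]],[[-0.0025,-0.018,0.117],[0,0,0]],[[-0.0025,-0.018,0.117],[0,0,0]]]'
python3 -m jog '[[[0,0,0],[0,0,0]],[[0,0,0],[0,0,0]],[[0,0,0],[0,0,0]]]'
python3 -c "
from h import *
go(-.108,-.023,.030)"
```

```text
t: 2.6
tool_pos: [0.5295, -0.1004, 0.0403]
tool_rot: [0.297, -3.127, -0.0]
contact_force: [0.3, 0.1, 0.9]
opening: -0.0001
grip_force: 0.0
t: 2.9
tool_pos: [0.5312, -0.1014, 0.0422]
tool_rot: [-0.295, 3.124, -0.002]
contact_force: [-0.5, -0.4, 0.2]
opening: -0.0004
grip_force: 0.0
t 2.9 box xyz mm [-106.5  -21.7   42.2] F [-0.53 -0.41  0.18] open -0.0004
shift [0.0013 0.0015 0.0122] turn [-0.0019  0.0033 -0.0001]
```

```bash
python3 -m jog '[[[0.001,0.001,0.003],[0,0,0]],[[0.001,0.001,0.006],[0,0,0]],[[0.001,0.001,0.008],[0,0,0]],[[0.001,0.001,0.008],[0,0,0]]]'
python3 -m jog '[[[0,0,0.001],[0,0,0]],[[0,0,0.001],[0,0,0]],[[0,0,0.001],[0,0,0]]]'
python3 -m jog '[[[0,0,0.001],[0,0,0]],[[0,0,0.001],[0,0,0]],[[0,0,0.001],[0,0,0]]]'
```

```text
t: 3.3
tool_pos: [0.528, -0.1001, 0.0312]
tool_rot: [0.295, -3.127, -0.001]
contact_force: [-0.4, 0.1, 0.5]
opening: 0.0002
grip_force: 0.0
t: 3.6
tool_pos: [0.5285, -0.1003, 0.0309]
tool_rot: [-0.295, 3.128, -0.0]
contact_force: [0.2, -0.0, -0.2]
opening: -0.0001
grip_force: 0.0
t: 3.9
tool_pos: [0.5285, -0.1002, 0.0299]
tool_rot: [0.295, -3.128, 0.0]
contact_force: [-0.3, -0.4, -0.3]
opening: -0.0002
grip_force: 0.0
```

```bash
python3 -m jog '[[[0,0,0.0005],[0,0,0]],[[0,0,0.001],[0,0,0]],[[0,0,0.001],[0,0,0]]]'
python3 -m jog '[[[0,0,0.0005],[0,0,0]],[[0,0,0.0005],[0,0,0]],[[0,0,0.0005],[0,0,0]]]'
```

```text
t: 4.2
tool_pos: [0.5284, -0.1002, 0.0288]
tool_rot: [0.295, -3.128, -0.0]
contact_force: [0.1, 0.6, -0.3]
opening: -0.0
grip_force: 0.0
t: 4.5
tool_pos: [0.5285, -0.1002, 0.0284]
tool_rot: [0.295, -3.128, -0.0]
contact_force: [0.1, 0.1, 0.2]
opening: 0.0001
grip_force: 0.0
```

```bash
python3 -m jog '[[[0,0,0.0005],[0,0,0]],[[0,0,0.0005],[0,0,0]],[[0,0,0.0005],[0,0,0]]]'
```

```text
t: 4.8
tool_pos: [0.5285, -0.1002, 0.0279]
tool_rot: [0.295, -3.128, -0.0]
contact_force: [0.2, 0.2, -0.2]
opening: -0.0001
grip_force: 0.0
```

```bash
python3 -m jog '[[[0,0,0.0003],[0,0,0]],[[0,0,0.0003],[0,0,0]],[[0,0,0.0003],[0,0,0]]]'; python3 -m jog '[[[0,0,0.0003],[0,0,0]],[[0,0,0.0003],[0,0,0]],[[0,0,0.0003],[0,0,0]]]'
```

```text
t: 5.1
tool_pos: [0.5285, -0.1002, 0.0276]
tool_rot: [0.295, -3.128, -0.0]
contact_force: [-0.4, 1.4, 0.3]
opening: -0.0001
grip_force: 0.0
t: 5.4
tool_pos: [0.5285, -0.1002, 0.0273]
tool_rot: [0.295, -3.128, -0.0]
contact_force: [-0.6, 0.4, -0.1]
opening: 0.0001
grip_force: 0.0
```

```bash
for i in 1; do python3 -m jog '[[[0,0,0.0003],[0,0,0]],[[0,0,0.0003],[0,0,0]],[[0,0,0.0003],[0,0,0]]]'; done; python3 -m jog '[[[0,0,0.0003],[0,0,0]],[[0,0,0.0003],[0,0,0]],[[0,0,0.0003],[0,0,0]]]'
python3 - <<'E'
from h import *
go(-.108,-.023,.03)
s=optics.get_image("side"); cv2.imwrite("pics/s2.png",cv2.resize(s["image"][165:270,230:340],None,fx=5.5,fy=5.5,interpolation=cv2.INTER_CUBIC))
E
```

```text
t: 5.7
tool_pos: [0.5285, -0.1002, 0.027]
tool_rot: [0.295, -3.128, -0.0]
contact_force: [-0.6, -0.7, 0.1]
opening: -0.0003
grip_force: 0.0
t: 6.0
tool_pos: [0.5285, -0.1002, 0.0267]
tool_rot: [0.295, -3.128, -0.0]
contact_force: [-0.1, 0.5, -0.1]
opening: -0.0001
grip_force: 0.0
t 6.0 box xyz mm [-108.3  -24.2   26.7] F [-0.07  0.5  -0.14] open -0.0001
shift [-0.0012 -0.0003 -0.0033] turn [ 0.     -0.     -0.0003]
```

View pics/s2.png

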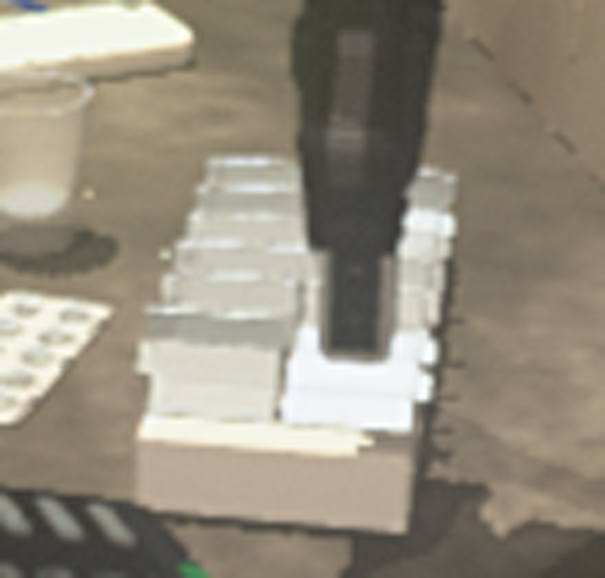

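The fingertips appear at crop (355,355), well above the block edge at about (275,430). I'll compare that with the projected TCP.

```bash
python3 - <<'E'
from h import *
s=dict(np.load("pics/side0.npz")); t=dict(np.load("pics/top0.npz"));o=ctrl.get_obs()
crop=lambda q:((q-[230,165]+.5)*5.5-.5).round(0).tolist()
p=o["tool_pos"]; print(p)
print("tcp",crop(proj(s,p)),"block near edge",crop(proj(s,[goal(-.107,.042,.028),goal(-.107,-.042,.028),goal(-.107,-.042,0),goal(-.091,-.021,.028)])))
for z in (.03,.04,.05,.06): print(z,crop(proj(s,[p[0],p[1],z])))
T=optics.get_image("top")["image"]
cv2.imwrite("pics/t2.png",cv2.resize(T[150:250,185:310],None,fx=6,fy=6,interpolation=cv2.INTER_CUBIC))
print("top tcp",((proj(t,p)-[185,150]+.5)*6-.5).round(0))
E
```

```text
[ 0.52849836 -0.10017886  0.02671003]
tcp [[352.0, 452.0]] block near edge [[137.0, 428.0], [411.0, 451.0], [407.0, 532.0], [347.0, 421.0]]
0.03 [[352.0, 442.0]]
0.04 [[353.0, 413.0]]
0.05 [[354.0, 383.0]]
0.06 [[355.0, 353.0]]
top tcp [[100. 477.]]
```

View pics/t2.png

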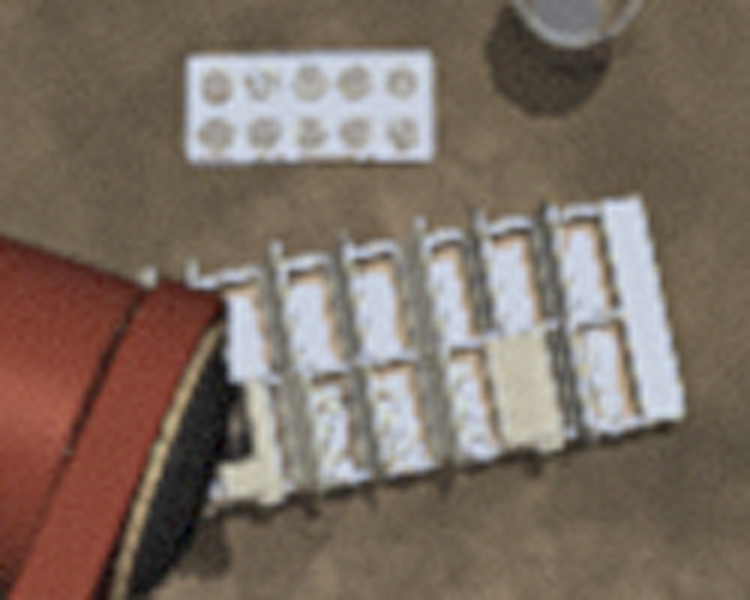

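Both views put the real fingertips about 33 mm above the reported TCP. In the side view the tip lies at z ≈ 60 mm, the wrist view's tip position agrees, and I felt no contact at 26.7. I'll keep descending by feel, expecting contact about 32 mm lower.

```bash
python3 -m jog '[[[-0.001,0,0.004],[0,0,0]],[[-0.001,0,0.008],[0,0,0]],[[-0.001,0,0.012],[0,0,0]],[[-0.001,0,0.016],[0,0,0]],[[-0.001,0,0.016],[0,0,0]]]'
python3 - <<'E'
from h import *
go(-.108,-.023,.03)
s=optics.get_image("side"); cv2.imwrite("pics/s3.png",cv2.resize(s["image"][165:270,230:340],None,fx=5.5,fy=5.5,interpolation=cv2.INTER_CUBIC))
E
```

```text
t: 6.6
tool_pos: [0.5287, -0.0998, 0.0097]
tool_rot: [0.295, -3.126, -0.001]
contact_force: [-0.3, 0.0, -0.4]
opening: -0.0002
grip_force: 0.0
t 6.6 box xyz mm [-108.6  -23.8    9.7] F [-0.3   0.02 -0.44] open -0.0002
shift [-0.0008 -0.0006 -0.0203] turn [ 0.0009 -0.0015 -0.0003]
```

View pics/s3.png

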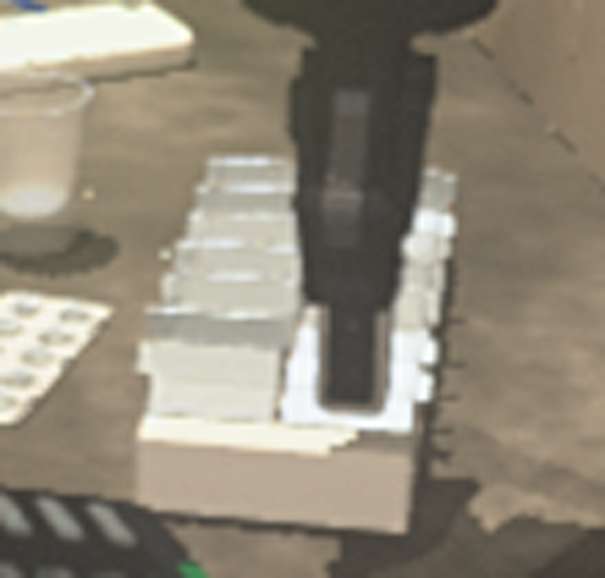

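The tip is now at crop row 408, which is z ≈ 42–46 mm, so it tracks consistently above the block at about row 430. I'll continue by feel.

```bash
python3 -m jog '[[[0,0,0.003],[0,0,0]],[[0,0,0.006],[0,0,0]],[[0,0,0.009],[0,0,0]],[[0,0,0.009],[0,0,0]]]'
python3 -m jog '[[[0,0,0.001],[0,0,0]],[[0,0,0.001],[0,0,0]],[[0,0,0.001],[0,0,0]]]'
python3 - <<'E'
from h import *
s=optics.get_image("side")["image"]; c=s[165:270,230:340].max(2)
print(c[:,60:68].mean(1).astype(int)[55:])
E
```

```text
t: 7.05
tool_pos: [0.529, -0.0998, 0.0011]
tool_rot: [0.295, -3.127, -0.001]
contact_force: [0.6, 0.1, 1.0]
opening: 0.0003
grip_force: 0.0
t: 7.35
tool_pos: [0.5296, -0.1, 0.0008]
tool_rot: [-0.295, 3.128, -0.0]
contact_force: [0.7, 0.3, 0.4]
opening: -0.0
grip_force: 0.0
[ 68  71  72  70  69  67  68  71  72  72  70  72  72  72  71  72  72  73
  74  73  72  71  82 115 147 157 158 183 186 185 184 184 184 184 183 183
 182 183 184 187 171  93  71  75  76  78  75  75  75  75]
```

```bash
python3 -m jog '[[[0,0,0.001],[0,0,0]],[[0,0,0.002],[0,0,0]],[[0,0,0.002],[0,0,0]]]'
python3 -m jog '[[[0,0,0.001],[0,0,0]],[[0,0,0.001],[0,0,0]]]'
```

```text
t: 7.7
tool_pos: [0.5293, -0.0999, -0.0015]
tool_rot: [0.295, -3.127, -0.0]
contact_force: [-0.2, -0.1, -0.1]
opening: 0.0002
grip_force: 0.0
t: 7.9
tool_pos: [0.5293, -0.1, -0.0025]
tool_rot: [0.295, -3.127, -0.0]
contact_force: [1.4, -0.3, -0.1]
opening: 0.0002
grip_force: 0.0
```

```bash
python3 -m jog '[[[0,0,0.0007],[0,0,0]],[[0,0,0.0007],[0,0,0]],[[0,0,0.0007],[0,0,0]]]'
```

```text
t: 8.2
tool_pos: [0.5295, -0.1, -0.003]
tool_rot: [0.295, -3.128, 0.0]
contact_force: [-0.8, -0.3, 0.1]
opening: -0.0001
grip_force: 0.0
```

```bash
python3 -m jog '[[[0,0,0.0007],[0,0,0]],[[0,0,0.0007],[0,0,0]]]'; python3 -m jog '[[[0,0,0.0007],[0,0,0]],[[0,0,0.0007],[0,0,0]]]'
```

```text
t: 8.4
tool_pos: [0.5294, -0.1, -0.0038]
tool_rot: [0.295, -3.128, -0.0]
contact_force: [0.5, 0.0, 0.6]
opening: -0.0
grip_force: 0.0
t: 8.6
tool_pos: [0.5294, -0.1, -0.0045]
tool_rot: [0.295, -3.127, -0.0]
contact_force: [0.3, -0.1, 0.4]
opening: 0.0004
grip_force: 0.0
```

```bash
python3 -m jog '[[[0,0,0.0006],[0,0,0]],[[0,0,0.0006],[0,0,0]]]'; python3 - <<'E'
from h import *
s=optics.get_image("side")["image"]; c=s[165:270,230:340].max(2)
print(c[:,60:68].mean(1).astype(int)[70:]); cv2.imwrite("pics/s4.png",s)
E
```

```text
t: 8.8
tool_pos: [0.5294, -0.1, -0.0051]
tool_rot: [0.295, -3.128, -0.0]
contact_force: [-0.8, -0.3, 1.1]
opening: 0.0001
grip_force: 0.0
[ 71  72  71  71  72  73  72  71  72  70  75 104 140 161 187 185 183 184
 183 183 183 182 183 183 187 171  92  71  75  74  74  74  76  75  75]
```

```bash
python3 -m jog '[[[0,0,0.0005],[0,0,0]],[[0,0,0.0005],[0,0,0]]]'; python3 -m jog '[[[0,0,0.0005],[0,0,0]],[[0,0,0.0005],[0,0,0]]]'
```

```text
t: 9.05
tool_pos: [0.5294, -0.1, -0.0056]
tool_rot: [0.295, -3.128, -0.0]
contact_force: [-0.2, -0.6, -0.5]
opening: 0.0001
grip_force: 0.0
t: 9.25
tool_pos: [0.5294, -0.1, -0.0061]
tool_rot: [0.295, -3.128, -0.0]
contact_force: [-1.3, 0.3, 0.1]
opening: -0.0001
grip_force: 0.0
```

```bash
python3 -m jog '[[[0,0,0.0005],[0,0,0]],[[0,0,0.0005],[0,0,0]]]'; python3 -m jog '[[[0,0,0],[0,0,0]]]'
```

```text
t: 9.45
tool_pos: [0.5295, -0.1, -0.0064]
tool_rot: [-0.295, 3.128, -0.0]
contact_force: [-0.6, -0.4, 1.4]
opening: 0.0001
grip_force: 0.6
t: 9.55
tool_pos: [0.5295, -0.1001, -0.0063]
tool_rot: [-0.295, 3.128, -0.0]
contact_force: [-0.8, -0.6, 1.4]
opening: -0.0002
grip_force: 0.7
```

Contact: Fz is 1.4 N and the pad force is nonzero. The block top is therefore at reading z ≈ -6.3 mm. Raise 0.2 mm and sweep.

```bash
python3 -m jog '[[[0,-0.004,-0.0002],[0,0,0]],[[0,-0.008,-0.0002],[0,0,0]],[[0,-0.012,-0.0002],[0,0,0]],[[0,-0.016,-0.0002],[0,0,0]],[[0,-0.02,-0.0002],[0,0,0]]]'
```

```text
t: 10.05
tool_pos: [0.5333, -0.1202, -0.0063]
tool_rot: [-0.295, 3.128, -0.0]
contact_force: [0.0, 0.6, 0.3]
opening: 0.0001
grip_force: 0.2
```

```bash
python3 -m jog '[[[0,-0.005,0],[0,0,0]],[[0,-0.01,0],[0,0,0]],[[0,-0.015,0],[0,0,0]],[[0,-0.02,0],[0,0,0]],[[0,-0.025,0],[0,0,0]]]'; python3 -c "
from h import *
go(.091,-.023,-.0063)"
```

```text
t: 10.55
tool_pos: [0.538, -0.1447, -0.0063]
tool_rot: [-0.295, 3.128, -0.0]
contact_force: [-0.6, 0.2, 0.9]
opening: -0.0002
grip_force: 0.0
t 10.55 box xyz mm [-62.7 -23.2  -6.3] F [-0.65  0.2   0.94] open -0.0002
shift [-0.0003 -0.1537  0.    ] turn [-0.0002 -0.     -0.0003]
```

```bash
python3 -m jog '[[[0,-0.005,0],[0,0,0]],[[0,-0.01,0],[0,0,0]],[[0,-0.015,0],[0,0,0]],[[0,-0.02,0],[0,0,0]],[[0,-0.025,0],[0,0,0]]]'
```

```text
t: 11.05
tool_pos: [0.5426, -0.1692, -0.0063]
tool_rot: [0.295, -3.128, 0.0]
contact_force: [0.1, 0.5, 0.0]
opening: -0.0003
grip_force: 0.0
```

```bash
python3 -m jog '[[[0,-0.005,0],[0,0,0]],[[0,-0.01,0],[0,0,0]],[[0,-0.015,0],[0,0,0]],[[0,-0.02,0],[0,0,0]],[[0,-0.025,0],[0,0,0]]]'; python3 -c "
from h import *
go(.091,-.023,-.0063)"
```

```text
t: 11.55
tool_pos: [0.5473, -0.1937, -0.0063]
tool_rot: [0.295, -3.128, 0.0]
contact_force: [-0.6, -0.6, 0.1]
opening: 0.0
grip_force: 0.0
t 11.55 box xyz mm [-12.8 -23.2  -6.3] F [-0.57 -0.57  0.14] open 0.0
shift [-0.0002 -0.1038  0.    ] turn [-0.0002 -0.     -0.0002]
```

```bash
python3 -m jog '[[[0,-0.005,0],[0,0,0]],[[0,-0.01,0],[0,0,0]],[[0,-0.015,0],[0,0,0]],[[0,-0.02,0],[0,0,0]],[[0,-0.025,0],[0,0,0]]]'
```

```text
t: 12.05
tool_pos: [0.552, -0.2183, -0.0063]
tool_rot: [-0.295, 3.128, -0.0]
contact_force: [0.2, 0.3, 0.1]
opening: 0.0
grip_force: 0.0
```

```bash
python3 -m jog '[[[0,-0.005,0],[0,0,0]],[[0,-0.01,0],[0,0,0]],[[0,-0.015,0],[0,0,0]],[[0,-0.02,0],[0,0,0]],[[0,-0.025,0],[0,0,0]]]'; python3 -c "
from h import *
go(.091,-.023,-.0063)"
```

```text
t: 12.55
tool_pos: [0.5566, -0.2428, -0.0063]
tool_rot: [0.295, -3.128, -0.0]
contact_force: [0.4, -0.7, -0.3]
opening: 0.0
grip_force: 0.0
t 12.55 box xyz mm [ 37.1 -23.2  -6.3] F [ 0.44 -0.7  -0.34] open 0.0
shift [-0.0002 -0.0539 -0.    ] turn [ 0.0001 -0.0001 -0.0003]
```

```bash
python3 -m jog '[[[0,-0.005,0],[0,0,0]],[[0,-0.01,0],[0,0,0]],[[0,-0.015,0],[0,0,0]],[[0,-0.02,0],[0,0,0]],[[0,-0.025,0],[0,0,0]]]'
```

```text
t: 13.05
tool_pos: [0.5613, -0.2671, -0.0063]
tool_rot: [0.295, -3.128, -0.001]
contact_force: [-0.1, 0.5, -0.1]
opening: 0.0
grip_force: 0.0
```

```bash
python3 -m jog '[[[0,-0.006,0],[0,0,0]],[[0,-0.012,0],[0,0,0]],[[0,-0.018,0],[0,0,0]],[[0,-0.024,0],[0,0,0]],[[0,-0.03,0],[0,0,0]]]'; python3 -c "
from h import *
go(.091,-.023,-.0063)"
```

```text
t: 13.55
tool_pos: [0.567, -0.2971, -0.0063]
tool_rot: [-0.295, 3.128, -0.0]
contact_force: [0.3, -0.2, -0.5]
opening: 0.0001
grip_force: 0.0
t 13.55 box xyz mm [ 92.4 -23.2  -6.3] F [ 0.34 -0.23 -0.49] open 0.0001
shift [-0.0002  0.0014  0.    ] turn [-0.0001  0.     -0.0004]
```

```bash
python3 -m jog '[[[0,0,-0.02],[0,0,0]],[[0,0,-0.06],[0,0,0]],[[0,-0.02,-0.1],[0,0,0]],[[0,-0.06,-0.14],[0,0,0]],[[0,-0.1,-0.17],[0,0,0]]]'
python3 -m jog '[[[0,-0.04,0],[0,0,0]],[[0.0,-0.06,0],[0,0,0]],[[0,-0.06,0],[0,0,0]],[[0,-0.06,0],[0,0,0]]]'
python3 - <<'E'
from h import *
d={n:optics.get_image(n) for n in("top","side","wrist")}
f=lambda n,a,b,c,e,k:cv2.resize(d[n]["image"][a:b,c:e],None,fx=k,fy=k,interpolation=cv2.INTER_CUBIC)
C=np.zeros((600,800,3),np.uint8)
a=f("top",175,245,190,310,3.8); C[:a.shape[0],:a.shape[1]]=a
b=f("side",188,265,248,322,4.5); C[:b.shape[0],460:460+b.shape[1]]=b
w=f("wrist",100,260,200,512,1.45); C[350:350+w.shape[0],:w.shape[1]]=w
cv2.imwrite("pics/fin.png",C)
E
```

```text
t: 14.05
tool_pos: [0.5854, -0.3905, 0.1626]
tool_rot: [-0.297, 3.126, -0.002]
contact_force: [1.4, 0.1, -0.1]
opening: 0.0002
grip_force: 0.0
t: 14.45
tool_pos: [0.5955, -0.4484, 0.1589]
tool_rot: [0.294, -3.127, -0.002]
contact_force: [0.8, 0.9, -0.1]
opening: -0.0003
grip_force: 0.0
```

View pics/fin.png

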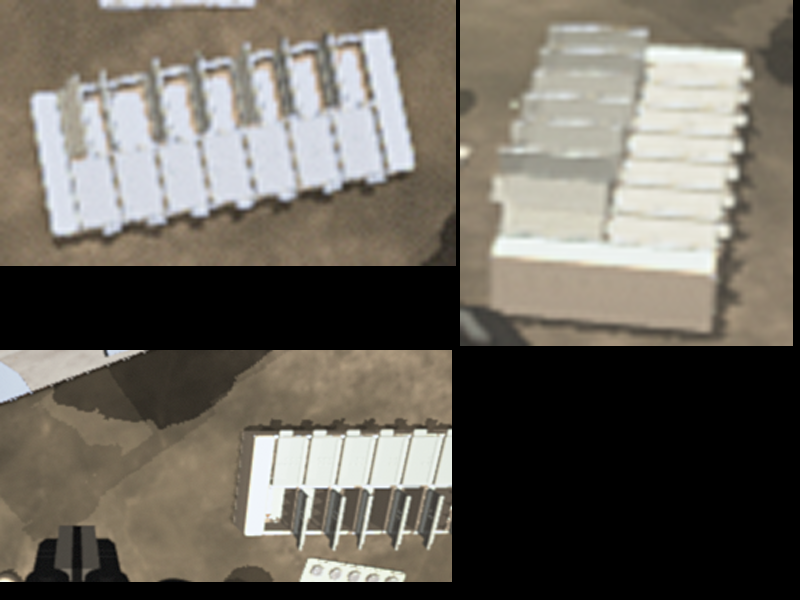

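All seven lids of the filled row lie down flat in all three views. The empty row still stands open, and the box corner at (35,95) matches its original place. Handing in.

```bash
python3 -c "
from station import job
print(job.finish_job())"
```

```text
the job is handed in; nothing more can be done
None
```

The seven morning-row lids were shut one after another in a single light sweep and look flush in the final images; the empty row is still open, the organiser is where it was, the glass and blister strip were left alone, and the job was handed in at about 15 s (no verdict returned).

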